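# Stow a wheel hub in the roll-top bench store

### The arm

A 6-joint arm with a two-finger parallel gripper is mounted at the origin on the work surface. World frame = base frame: x ahead of the robot, y to its left, z up, the work surface at z = 0. Lengths are in m, angles in rad, forces in N, time in s.
With the tool pointing down it reaches from about 0.325 to 1 m from the base axis. Payload 5.1 kg.
Tool frame: the origin (TCP) lies on the centre line of the jaws, within the pads' length; the fingertips stand ahead of it and the grasp point (between the pads) lies 8 mm behind it (bot.tip_reach is the x of the fingertips in the tool frame, in m); x points along the fingers, z is the direction in which the jaws open and shut, and the axes are right-handed (so a half turn about x gives the same grasp; the last joint's range is limited). The gripper opens to 85 mm and grips with 20 to 120 N. Pads are 22 mm wide; open, the fingers measure 114 mm over their backs; the gripper's body (76 mm by 85 mm) begins 54 mm behind the grasp point. The pads swing forward as they close: fully open they stand 13 mm farther back than shut.
Start: joints at [-1.348, 0.124, 1.65, -0, 1.367, -0.083], TCP at [0.196, -0.62, 0.242] pointing down, gripper open.
Joint ranges: [-2.61, 2.61], [-1.02, 2.33], [0.03, 2.71], [-1.35, 4.49], [0.32, 2.68], [-2.91, 2.91]. Speed limits (rad/s): [2.57, 2.57, 3.14, 3.14, 3.14, 3.14].

### API

Orientations are given as a unit quaternion [w, x, y, z].
In Python, from workcell import bot gives the robot as it stands.
- The arm moves only by the tool servo_tool, never from a script. Its argument "moves" is a list of rows, each an object of numbers: "fingers": the closure, from 0 (fully open) to 1 (shut); "tx", "ty", "tz": the shift along the tool's x, y, z in mm; "yaw": the turn about the tool's x in degrees. A call has exactly 10 rows; each row shifts and turns the commanded pose from where the row before left it, along the tool's axes as they then stand; what a row does not reach is not made up. A row lasts 1/10 s, in which the tool goes at most 50 mm and 8.59 degrees, less where a joint would pass 70% of its speed; a pose out of reach is approached as far as the arm can. A call is refused whole if a number of a shift passes 50 or a number of a turn 8.59, either way. A call with a gripper value outside its range is refused whole. The fingers move at their own pace and stop on an object; "newtons" is the grip in N (left out, the last holds). Time passes only in rows, so rows that do not move let the fingers close, or fill a call up. It gives the time, the measured TCP pose, the force and the opening at its end, in the units of the state.
- bot.sense(): the state, without advancing time (a new reading comes with each control period).
- bot.camera(name): name is "scene" or "top" or "wrist"; returns the picture (480x640x3 uint8, blue, green, red); there is no depth.
- bot.get_calibration(name): a dict with "vfov" (degrees; the focal length in pixels is half the picture's height over the tangent of half this angle, whatever the lens; pixels are square), "cx", "cy" (the principal point, pixels), "k1" (the pictures are not rectified: a ray, as slopes to the right and down, at radius r is drawn at 1 + k1 r^2 times it, then the intrinsics apply), "position" and "rotation" of the camera in the world. Camera axes: x right, y down, z forward; pixel columns grow to the right and rows downward; lengths in m; the calibration is good to about 2 mm. A picture is of the moment at which its call begins: read the wrist's pose just before it. get_calibration takes no time and is no camera call; for the wrist camera it gives the pose at the moment of the call.
- bot.job_done(): hands the job in, once; it reports no verdict.
Trained networks look in the newest picture that a camera, given by its name, has taken for a name from the list of things; names that differ only in an ending like _2 or _b are one class to them, and where a whole thing is asked for, a point or a joint stands for the part that bears it (a point fixed in the world has none). Each returns a list of dicts, best first, with "confidence" (0 to 1); they miss things now and then, are a little off and sometimes report something else, mostly with a low value. They report only what shows in the picture. A call takes as long as a camera call. They do not tell look-alikes from the thing itself.
- bot.recognise(target, camera): "pixel" ([column, row] in pixels, amid what is visible of it).
- bot.silhouettes(target, camera): "mask" (480x640 bool, what is visible of it) and "pixel" ([column, row] in pixels, amid what is visible of it).
The state is a dict: "time_s": time; "joint_pos": joint angles; "joint_vel": joint speeds; "effort": joint torques, N m; "ee_pos": TCP position; "orientation": TCP orientation; "ft_force": force on the tool from outside, world axes, zero at the start; "moment": the same for the moment, N m; "grip_width": finger opening in m.
Only numpy, scipy, OpenCV 4.12 (cv2) and the standard library are available. Lean on these libraries where they do the work, as an engineer would, in place of code of your own. Each camera call takes 0.05 s, during which the arm holds its last target. There are 200 camera calls.

### The job

Put the wheel hub from the bench away in the roll-top store: roll the slatted door all the way up, set the hub down gently, standing upright on its flange in the shallow tray inside, then roll the door fully shut again. Leave the tin beside the tray, and the sleeve and the caster wheel on the bench, where they are.

Things in the scene. Friction and masses are not known exactly. Their poses are not given: they have to be found in the camera images.
- store: Fixed plywood roll-top store, 380 deep (x), 396 wide (y), 240 high. Origin: centre of its underside on the bench; its front faces its own -x (roughly to the robot), z up. Two round-topped side cheeks, inner faces 186 either side of the middle. Inner floor 8 above the underside. Tray and tin stand about 15 in front of the origin, 75 to either side.
- track_axis (a point): Middle of the axis of the door's circular track: parallel to the store's y, 50 above its underside, over its origin. Track radius 170. Elevations are measured about it from the store's front (-x) upward. A fixed hood, outer radius 186, covers from 94 deg elevation over to the back. Site axes as the store's.
- apron_rim (a point): Middle of the top rim of the fixed curved front apron (28 deg elevation, 133 above the bench). With the door fully up the mouth is open from this rim to 84 deg elevation only: a gripper coming straight down on the tray would hit the door's edge and hood, so reach in from the front with the tool leaning 25 to 40 deg from vertical.
- door (a joint): Tambour door of 12 wooden slats in the curved track: angle in rad rolled up along the track, 0 = fully shut (a stop), 0.95 = fully up (a stop). It stays where it is left; moving it takes about 2 to 6 N at the pull. Starts shut or up to 0.3 open.
- door_pull (a point): Grip point in the door's pull: a dark wooden tab mid-width on the lowest slat, standing out radially about 45, 30 wide along the store's y, 12 thick along the track; grip it across its 30. The point is 206 from the track axis, 13 inside the tab's end, 31 off the slats, at elevation 32 deg + joint value; in the store frame x -206 cos(elev), y 0, z 50 + 206 sin(elev).
- tray: Shallow aluminium tray fixed to the store's inner floor, 100 x 100 outside, 12 high, walls 5 thick (90 x 90 inside), its inner floor 5 above its underside. Origin: centre of its underside; z up, x and y nearly along the store's. It stands about 15 in front of the store's origin, about 75 to one side; the tin stands to the other side.
- hub: Aluminium wheel hub standing on the bench, mass about 0.25 kg: flange 52 dia and 8 thick at the bottom, plain barrel 34 dia from 8 to 66 high, axle stub 18 dia up to 78. Origin: centre of its underside; z is its axis, up.
- tin: Closed steel tin, 68 dia x 85 high, loose inside the store beside the tray. Origin: centre of its underside, z up. Leave it.
- sleeve: Plain steel tube 38 outer dia x 55 high standing on the bench beyond the hub; no flange. Origin: centre of its underside. Leave it.
- caster: Small rubber-tyred caster wheel lying flat on the bench, 110 dia x 30 thick. Origin: centre of its underside. Leave it.
There are look-alikes about, which are no part of the job. Leave any turquoise look-alike of the hub alone.

How it is judged:
By the outcome, as a careful person would: the job done as asked, in the order asked, and still so for the second after the job is handed in, with the robot touching nothing.
It also fails if it takes over 72 s, if anything falls off the work surface, if the arm or the gripper's body presses on something with over 40 N, if the wrist force passes 120 N, or if a joint passes its speed limit or range.

## Working session

There is one attempt and no reset: what is moved stays moved. The work goes in short steps, Python scripts to look and compute and a tool call to move; the robot and the scene stay as the last step left them, time stands still between calls to the robot, and variables do not carry over. Pictures are saved under pics/ and viewed, about 8 in all and at most 12, crops included, and the job is handed in when it is done.

Besides the shell and the picture viewer there is one more tool, called after "Emit:" by a JSON object that holds its "fn" and its "kwargs". servo_tool: Moves the arm, as the interface text tells. Its arguments: {"type":"object","properties":{"moves":{"type":"array","items":{"type":"object","properties":{"fingers":{"type":"number"},"tx":{"type":"number"},"ty":{"type":"number"},"tz":{"type":"number"},"yaw":{"type":"number"}}}},"newtons":{"type":"number"}},"required":["moves"]}

```bash
ls; mkdir -p pics
cat > h.py <<'E'
import numpy as np, cv2
from scipy.spatial.transform import Rotation as R
from workcell import bot
def cal(n):
    c=bot.get_calibration(n); f=240/np.tan(np.radians(c["vfov"])/2)
    Rm=np.array(c["rotation"],float)
    Rm = Rm if Rm.shape==(3,3) else R.from_quat(Rm[[1,2,3,0]]).as_matrix()
    return f,c["cx"],c["cy"],c["k1"],np.array(c["position"]),Rm
def ray(C,px):
    f,cx,cy,k,p,Rm=C; d=np.array([(px[0]-cx)/f,(px[1]-cy)/f]); u=d.copy()
    for _ in range(20): u=d/(1+k*(u@u))
    return p,Rm@np.array([u[0],u[1],1])
def onz(C,px,z):
    p,d=ray(C,px); return p+d*(z-p[2])/d[2]
def proj(C,P):
    f,cx,cy,k,p,Rm=C; q=(np.atleast_2d(P)-p)@Rm; u=q[:,:2]/q[:,2:]
    u=u*(1+k*(u**2).sum(1,keepdims=True)); return u*f+[cx,cy]
E
cat > a.py <<'E'
from h import *
np.set_printoptions(precision=4,suppress=True)
s=bot.sense(); print(s["time_s"],s["ee_pos"],s["orientation"],s["grip_width"],bot.tip_reach)
for n in ("scene","top"):
    im=bot.camera(n); cv2.imwrite(f"pics/{n}0.png",im); C=cal(n); print(n,C)
    for t in ("hub","sleeve","caster","door_pull","tray","tin","store"):
        for r in bot.recognise(t,n)[:3]: print(n,t,np.round(r["pixel"]),round(r["confidence"],2),onz(C,r["pixel"],.03)[:2])
E
python3 a.py
```

```text
pics
0.0 [ 0.1955 -0.6193  0.2411] [ 0.5698  0.4185  0.5709 -0.4176] 0.08562011356362931 0.011
scene (np.float64(613.6947028485512), 318.3771651821338, 243.61988391888556, -0.08439757083537801, array([0.2356, 0.0353, 1.2484]), array([[-0.3055, -0.9022,  0.3046],
       [-0.9522,  0.2901, -0.0957],
       [-0.002 , -0.3192, -0.9477]]))
scene hub [430. 247.] 0.98 [ 0.549  -0.3087]
scene hub [452. 287.] 0.55 [ 0.4539 -0.3209]
scene hub [237. 258.] 0.18 [0.6483 0.0838]
scene sleeve [241. 269.] 0.25 [0.6226 0.0817]
scene caster [377. 190.] 0.77 [ 0.7042 -0.2462]
scene door_pull [242. 269.] 0.72 [0.622  0.0792]
scene tray [238. 259.] 0.37 [0.6468 0.0827]
scene tin [236. 258.] 0.6 [0.6486 0.0855]
scene store [239. 259.] 0.2 [0.6462 0.0788]
top (np.float64(484.0754367278281), 313.43280653145314, 249.9821586813809, 0.03939502958486066, array([ 0.4098, -0.0669,  0.9496]), array([[-0.1173, -0.9693,  0.2159],
       [-0.9931,  0.1149, -0.0237],
       [-0.0018, -0.2172, -0.9761]]))
top hub [445. 316.] 0.9 [ 0.4582 -0.3204]
top hub [428. 268.] 0.86 [ 0.552  -0.3033]
top sleeve [456. 209.] 0.98 [ 0.6624 -0.3789]
top caster [387. 198.] 0.82 [ 0.7012 -0.247 ]
top door_pull [211. 260.] 0.67 [0.6163 0.1103]
top store [204. 248.] 0.87 [0.6416 0.1215]
```

View both.

```bash
python3 -c "
import cv2
a=cv2.imread('pics/scene0.png');b=cv2.imread('pics/top0.png')
c=cv2.resize(b[230:350,400:500],None,fx=5,fy=5,interpolation=cv2.INTER_CUBIC);cv2.imwrite('pics/crop.png',c)"
```

```text
(no output)
```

View pics/scene0.png

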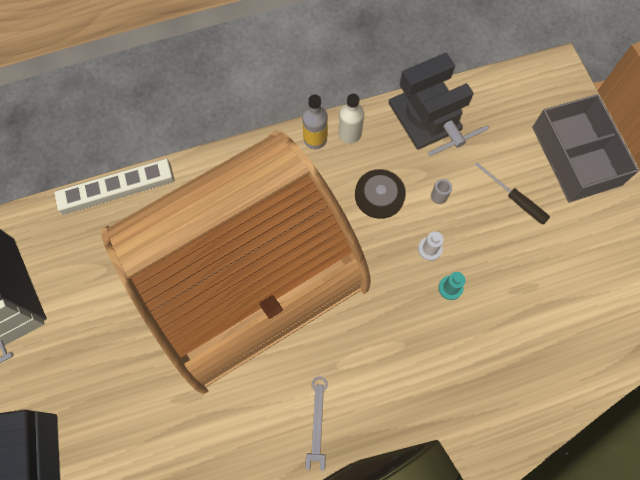

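View pics/top0.png

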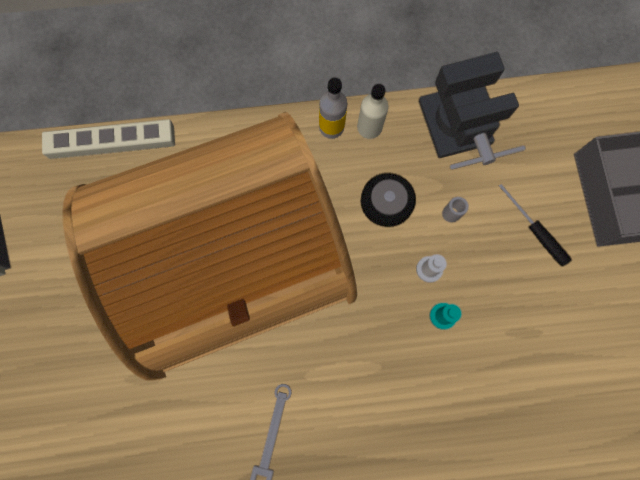

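View pics/crop.png

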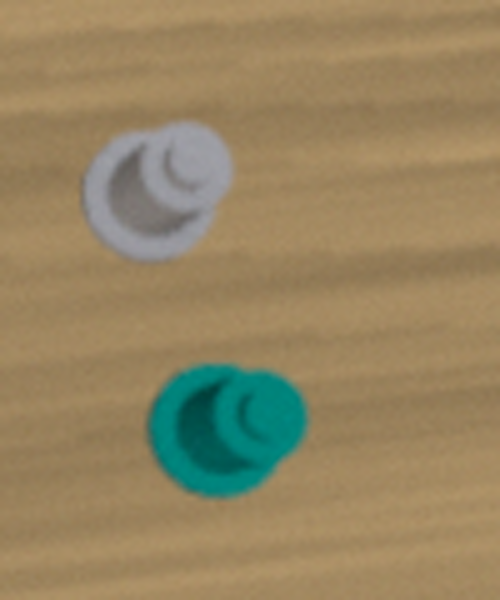

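```bash
cat > fit.py <<'E'
from h import *
from scipy.optimize import minimize
np.set_printoptions(precision=4,suppress=True)
th=np.linspace(0,2*np.pi,48)
def cyl(r,z0,z1): return np.vstack([np.c_[r*np.cos(th),r*np.sin(th),0*th+z] for z in (z0,z1)])
def storeh():
    a=np.linspace(0,np.pi,40); p=np.vstack([np.c_[-.19*np.cos(a),.05+.19*np.sin(a)],[[-.19,0],[.19,0]]])
    return [np.vstack([np.c_[p[:,0],0*p[:,0]+y,p[:,1]] for y in (-.198,.198)])]
def tab(q):
    e=np.radians(32)+q; er=np.array([-np.cos(e),0,np.sin(e)]); et=np.array([np.sin(e),0,np.cos(e)])
    return [np.array([[0,0,.05]+er*r+et*t+np.array([0,y,0]) for r in (.176,.219) for t in (-.006,.006) for y in (-.015,.015)])]
HUB=[cyl(.026,0,.008),cyl(.017,.008,.066),cyl(.009,.066,.078)]
def render(C,parts,x,y,w):
    m=np.zeros((480*4,640*4),np.uint8); c,s=np.cos(w),np.sin(w)
    for P in parts:
        Q=P@np.array([[c,s,0],[-s,c,0],[0,0,1]])+[x,y,0]
        h=cv2.convexHull(np.round(proj(C,Q)*4+1.5).astype(np.int32)); cv2.fillConvexPoly(m,h,255)
    return cv2.resize(m,(640,480),interpolation=cv2.INTER_AREA)/255.
def cost(prs): return 1-np.mean([np.minimum(m,r).sum()/np.maximum(m,r).sum() for m,r in prs])
E
cat > b.py <<'E'
from fit import *
M={};Cs={n:cal(n) for n in("scene","top")}
guess={"hub":(.552,-.306),"store":(.66,.09),"sleeve":(.662,-.379),"caster":(.70,-.247)}
for n in Cs:
    bot.camera(n)
    for t in ("hub","store","door_pull"):
        L=bot.silhouettes(t,n)
        for r in L: print(n,t,np.round(r["pixel"]),round(r["confidence"],2),r["mask"].sum())
        if t=="hub": L=[r for r in L if abs(r["pixel"][1]-(247 if n=="scene" else 266))<15]
        if t=="store": L=sorted(L,key=lambda r:-r["mask"].sum())
        if L: M[n,t]=L[0]["mask"].astype(float)
np.savez("masks.npz",**{f"{a}_{b}":v for (a,b),v in M.items()})
def fit(t,parts,x0,step,cams):
    f=lambda v:cost([(M[n,t],render(Cs[n],parts,v[0],v[1],v[2] if len(v)>2 else 0)) for n in cams])
    S=np.vstack([x0]+[np.array(x0)+np.eye(len(x0))[i]*step[i] for i in range(len(x0))])
    r=minimize(f,x0,method="Nelder-Mead",options=dict(initial_simplex=S,xatol=1e-4,fatol=1e-5)); print(t,cams,r.x,r.fun); return r.x
for c in (["scene","top"],["scene"],["top"]):
    c=[k for k in c if (k,"hub") in M]
    if c: fit("hub",HUB,[.552,-.306],[.01,.01],c)
for c in (["scene"],["top"],["scene","top"]):
    v=fit("store",storeh(),[.70,.11,.22],[.04,.04,.1],c)
    qs=np.arange(-.1,1,.02); cc=[k for k in Cs if (k,"door_pull") in M]
    J=[cost([(M[n,"door_pull"],render(Cs[n],tab(q),*v)) for n in cc]) for q in qs]; print("q",qs[np.argmin(J)],min(J))
for n in Cs:
    im=bot.camera(n) if n=="top" else cv2.imread("pics/scene0.png")
    for P,p in ((storeh(),v),(tab(qs[np.argmin(J)]),v)):
        e=(render(Cs[n],P,*p)>.5).astype(np.uint8); k,_=cv2.findContours(e,0,1); cv2.drawContours(im,k,-1,(0,0,255),1)
    cv2.imwrite(f"pics/ov_{n}.png",im)
a,b=[cv2.imread(f"pics/ov_{n}.png") for n in Cs]
cv2.imwrite("pics/ov.png",np.hstack([a[110:410,85:395],b[100:400,50:370]]))
E
python3 b.py
```

```text
scene hub [430. 244.] 0.9 502
scene hub [454. 286.] 0.55 596
scene store [240. 259.] 0.84 40859
scene door_pull [242. 269.] 0.72 19243
top hub [430. 263.] 0.77 603
top hub [206. 247.] 0.37 51907
top store [205. 250.] 0.67 51753
top door_pull [213. 259.] 0.79 24691
hub ['scene', 'top'] [ 0.5537 -0.3133] 0.12076195754013841
hub ['scene'] [ 0.5521 -0.3137] 0.12832596688845466
hub ['top'] [ 0.5545 -0.313 ] 0.09342194653670066
store ['scene'] [0.6428 0.0835 0.253 ] 0.031824145024638706
q 0.16000000000000006 0.9819554237328973
store ['top'] [0.6401 0.0833 0.2576] 0.029831040136668818
q 0.16000000000000006 0.9820661925363382
store ['scene', 'top'] [0.6402 0.0833 0.2579] 0.03035414676575776
q 0.16000000000000006 0.9820742492053971
```

View pics/ov.png

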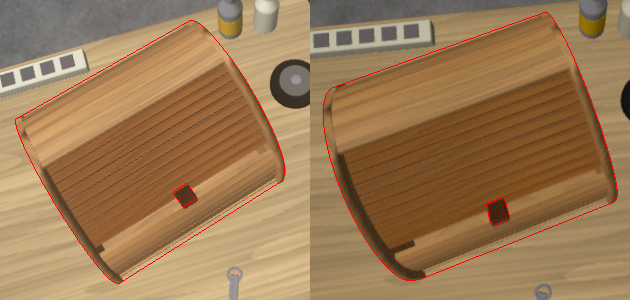

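The thing to take is the silver hub, top (430,266), scene (430,247). It could be confused with the turquoise hub at top (445,316) and the tube sleeve at top (456,209). The crop shows the silver one with its flange and stub. The store and pull overlay matches well: store at (0.640, 0.083), yaw 0.258, door about 0.16 rad open.

The moves only turn about the tool's own x, so I can't command a lean directly. I'll try pushing past the end of the reach along the store's heading and see what the tool does there.

Emit:
{"fn": "servo_tool", "kwargs": {"moves": [{"tx": -14, "ty": 38, "tz": -26, "yaw": 2.75, "fingers": 0}, {"tx": -14, "ty": 38, "tz": -26}, {"tx": -14, "ty": 38, "tz": -26}, {"tx": -14, "ty": 38, "tz": -26}, {"tx": -14, "ty": 38, "tz": -26}, {"tx": -14, "ty": 38, "tz": -26}, {"tx": -14, "ty": 38, "tz": -26}, {"tx": -14, "ty": 38, "tz": -26}, {"tx": -14, "ty": 38, "tz": -26}, {"tx": -14, "ty": 38, "tz": -26}]}}

```text
validation failed for argument at $.mo...
```

Emit:
{"fn": "servo_tool", "kwargs": {"moves": [{"tx": -10, "ty": 38, "tz": -26}, {"tx": -10, "ty": 38, "tz": -26}, {"tx": -10, "ty": 38, "tz": -26}, {"tx": -10, "ty": 38, "tz": -26}, {"tx": -10, "ty": 38, "tz": -26}, {"tx": -10, "ty": 38, "tz": -26}, {"tx": -10, "ty": 38, "tz": -26}, {"ty": 40, "tz": -26}, {"ty": 40, "tz": -26}, {"ty": 40, "tz": -26}]}}

```text
validation failed for argument at $.mo...
```

Emit:
{"fn": "servo_tool", "kwargs": {"moves": [{"ty": 40, "tz": -26}, {"ty": 40, "tz": -26}, {"ty": 40, "tz": -26}, {"ty": 40, "tz": -26}, {"ty": 40, "tz": -26}, {"ty": 45}, {"ty": 45}, {"ty": 45}, {"ty": 45}, {"ty": 45}]}}

```text
validation failed for argument at $.mo...
```

Emit:
{"fn": "servo_tool", "kwargs": {"moves": [{"tx": -14, "ty": 38, "tz": -26, "yaw": 2.75, "fingers": 0}, {"tx": -14, "ty": 38, "tz": -26, "yaw": 0, "fingers": 0}, {"tx": -14, "ty": 38, "tz": -26, "yaw": 0, "fingers": 0}, {"tx": -14, "ty": 38, "tz": -26, "yaw": 0, "fingers": 0}, {"tx": -14, "ty": 38, "tz": -26, "yaw": 0, "fingers": 0}, {"tx": -14, "ty": 38, "tz": -26, "yaw": 0, "fingers": 0}, {"tx": -14, "ty": 38, "tz": -26, "yaw": 0, "fingers": 0}, {"tx": -14, "ty": 38, "tz": -26, "yaw": 0, "fingers": 0}, {"tx": -14, "ty": 38, "tz": -26, "yaw": 0, "fingers": 0}, {"tx": -14, "ty": 38, "tz": -26, "yaw": 0, "fingers": 0}]}}

```text
time_s: 2.25
ee_pos: [0.496, -0.2685, 0.3832]
orientation: [0.56, 0.432, 0.56, -0.432]
ft_force: [0.8, -1.6, -0.1]
grip_width: 0.0855
```

Emit:
{"fn": "servo_tool", "kwargs": {"moves": [{"tx": -10, "ty": 38, "tz": -26, "yaw": 0, "fingers": 0}, {"tx": -10, "ty": 38, "tz": -26, "yaw": 0, "fingers": 0}, {"tx": -10, "ty": 38, "tz": -26, "yaw": 0, "fingers": 0}, {"tx": -10, "ty": 38, "tz": -26, "yaw": 0, "fingers": 0}, {"tx": -10, "ty": 38, "tz": -26, "yaw": 0, "fingers": 0}, {"tx": -10, "ty": 38, "tz": -26, "yaw": 0, "fingers": 0}, {"tx": -10, "ty": 38, "tz": -26, "yaw": 0, "fingers": 0}, {"tx": 0, "ty": 40, "tz": -26, "yaw": 0, "fingers": 0}, {"tx": 0, "ty": 40, "tz": -26, "yaw": 0, "fingers": 0}, {"tx": 0, "ty": 40, "tz": -26, "yaw": 0, "fingers": 0}]}}

```text
time_s: 3.25
ee_pos: [0.8031, 0.0813, 0.4525]
orientation: [0.56, 0.432, 0.56, -0.431]
ft_force: [0.4, -1.0, 0.7]
grip_width: 0.0852
```

Emit:
{"fn": "servo_tool", "kwargs": {"moves": [{"tx": 0, "ty": 40, "tz": -26, "yaw": 0, "fingers": 0}, {"tx": 0, "ty": 40, "tz": -26, "yaw": 0, "fingers": 0}, {"tx": 0, "ty": 40, "tz": -26, "yaw": 0, "fingers": 0}, {"tx": 0, "ty": 40, "tz": 0, "yaw": 0, "fingers": 0}, {"tx": 0, "ty": 45, "tz": 0, "yaw": 0, "fingers": 0}, {"tx": 0, "ty": 45, "tz": 0, "yaw": 0, "fingers": 0}, {"tx": 0, "ty": 45, "tz": 0, "yaw": 0, "fingers": 0}, {"tx": 0, "ty": 45, "tz": 0, "yaw": 0, "fingers": 0}, {"tx": 0, "ty": 45, "tz": 0, "yaw": 0, "fingers": 0}, {"tx": 0, "ty": 45, "tz": 0, "yaw": 0, "fingers": 0}]}}

```text
time_s: 4.25
ee_pos: [0.9959, 0.2192, 0.3791]
orientation: [0.591, 0.469, 0.526, -0.392]
ft_force: [0.3, 0.4, -0.3]
grip_width: 0.0853
```

```bash
cat > st.py <<'E'
from h import *
np.set_printoptions(precision=3,suppress=True)
s=bot.sense(); q=np.array(s["orientation"]); M=R.from_quat(q[[1,2,3,0]]).as_matrix()
print(s["time_s"],s["ee_pos"],"j",np.array(s["joint_pos"]),"F",np.array(s["ft_force"]),"w",s["grip_width"])
print("axes x,y,z rows\n",M.T," lean deg",np.degrees(np.arccos(-M[2,0])),"lean az",np.arctan2(M[1,0],M[0,0]))
E
python3 st.py
```

```text
4.25 [0.996 0.219 0.379] j [0.162 1.113 0.026 0.007 1.859 1.478] F [ 0.324  0.429 -0.297] w 0.08533932271701619
axes x,y,z rows
 [[ 0.139  0.03  -0.99 ]
 [ 0.957  0.253  0.142]
 [ 0.255 -0.967  0.007]]  lean deg 8.196359353988711 lean az 0.21201782978384998
```

Pushing past the reach does make the tool lean: 8° so far, at azimuth 0.21. I'll keep going.

Emit:
{"fn": "servo_tool", "kwargs": {"moves": [{"tx": 0, "ty": 45, "tz": 0, "yaw": 0, "fingers": 0}, {"tx": 0, "ty": 45, "tz": 0, "yaw": 0, "fingers": 0}, {"tx": 0, "ty": 45, "tz": 0, "yaw": 0, "fingers": 0}, {"tx": 0, "ty": 45, "tz": 0, "yaw": 0, "fingers": 0}, {"tx": 0, "ty": 45, "tz": 0, "yaw": 0, "fingers": 0}, {"tx": 0, "ty": 45, "tz": 0, "yaw": 0, "fingers": 0}, {"tx": 0, "ty": 45, "tz": 0, "yaw": 0, "fingers": 0}, {"tx": 0, "ty": 45, "tz": 0, "yaw": 0, "fingers": 0}, {"tx": 0, "ty": 45, "tz": 0, "yaw": 0, "fingers": 0}, {"tx": 0, "ty": 45, "tz": 0, "yaw": 0, "fingers": 0}]}}

```text
time_s: 5.25
ee_pos: [1.0742, 0.2522, 0.3602]
orientation: [0.641, 0.534, 0.456, -0.311]
ft_force: [-0.1, -0.3, -0.6]
grip_width: 0.0855
```

```bash
python3 st.py
```

```text
5.25 [1.074 0.252 0.36 ] j [0.178 1.152 0.026 0.017 1.551 1.494] F [-0.102 -0.271 -0.592] w 0.08548725790730578
axes x,y,z rows
 [[ 0.391  0.088 -0.916]
 [ 0.885  0.237  0.4  ]
 [ 0.252 -0.968  0.015]]  lean deg 23.618119247627238 lean az 0.2205079208007294
```

Emit:
{"fn": "servo_tool", "kwargs": {"moves": [{"tx": 0, "ty": 45, "tz": 0, "yaw": 0, "fingers": 0}, {"tx": 0, "ty": 45, "tz": 0, "yaw": 0, "fingers": 0}, {"tx": 0, "ty": 45, "tz": 0, "yaw": 0, "fingers": 0}, {"tx": 0, "ty": 45, "tz": 0, "yaw": 0, "fingers": 0}, {"tx": 0, "ty": 45, "tz": 0, "yaw": 0, "fingers": 0}, {"tx": 0, "ty": 45, "tz": 0, "yaw": 0, "fingers": 0}, {"tx": -24, "ty": -34, "tz": 0, "yaw": 0, "fingers": 0}, {"tx": -26, "ty": -32, "tz": 0, "yaw": 0, "fingers": 0}, {"tx": -26, "ty": -32, "tz": 0, "yaw": 0, "fingers": 0}, {"tx": -26, "ty": -32, "tz": 0, "yaw": 0, "fingers": 0}]}}

```text
time_s: 6.25
ee_pos: [0.9783, 0.2333, 0.4198]
orientation: [0.665, 0.568, 0.41, -0.26]
ft_force: [-0.1, -0.1, 0.8]
grip_width: 0.0852
```

```bash
python3 st.py
cat > c.py <<'E'
from fit import *
v=(.6402,.0833,.2579)
J={}
for n in ("scene","top"):
    C=cal(n); im=cv2.imread(f"pics/{n}0.png"); hsv=cv2.cvtColor(im,cv2.COLOR_BGR2HSV)
    c=proj(C,tab(.16)[0]@np.array([[np.cos(v[2]),np.sin(v[2]),0],[-np.sin(v[2]),np.cos(v[2]),0],[0,0,1]])+[v[0],v[1],0]).mean(0).astype(int)
    win=np.zeros((480,640)); win[c[1]-22:c[1]+22,c[0]-22:c[0]+22]=1
    m=((im.max(2)<95)*win).astype(float); print(n,c,m.sum())
    for q in np.arange(0,.32,.01): J[n,round(q,2)]=cost([(m,render(C,tab(q),*v))])
    b=min((k for k in J if k[0]==n),key=J.get); print(b,J[b])
    w=np.zeros((480,640)); k=(430,247) if n=="scene" else (430,264); w[k[1]-25:k[1]+25,k[0]-25:k[0]+25]=1
    h=((hsv[...,1]<60)*w).astype(float); h=(cv2.morphologyEx(h,cv2.MORPH_CLOSE,np.ones((5,5)))); print("hub px",h.sum())
    r=minimize(lambda p:cost([(h,render(C,HUB,p[0],p[1],0))]),[.553,-.313],method="Nelder-Mead",options=dict(initial_simplex=[[.553,-.313],[.56,-.313],[.553,-.306]],xatol=1e-4)); print("hub",r.x,r.fun)
E
python3 c.py
```

```text
6.25 [0.978 0.233 0.42 ] j [0.173 0.579 0.857 0.031 1.133 1.481] F [-0.082 -0.067  0.756] w 0.08516937998477059
axes x,y,z rows
 [[ 0.528  0.121 -0.84 ]
 [ 0.811  0.22   0.542]
 [ 0.251 -0.968  0.018]]  lean deg 32.809595974669435 lean az 0.22482942993025457
scene [269 304] 255.0
('scene', np.float64(0.14)) 0.27357044562043387
hub px 581.0
hub [ 0.5529 -0.3146] 0.03341902313624656
top [237 310] 430.0
('top', np.float64(0.15)) 0.11701099042769203
hub px 662.0
hub [ 0.5541 -0.3131] 0.03262456732307495
```

Emit:
{"fn": "servo_tool", "kwargs": {"moves": [{"tx": -12.7, "ty": -43.6, "tz": 4.4, "yaw": 0, "fingers": 0}, {"tx": -12.7, "ty": -43.6, "tz": 4.4, "yaw": 0, "fingers": 0}, {"tx": -12.7, "ty": -43.6, "tz": 4.4, "yaw": 0, "fingers": 0}, {"tx": -12.7, "ty": -43.6, "tz": 4.4, "yaw": 0, "fingers": 0}, {"tx": -12.7, "ty": -43.6, "tz": 4.4, "yaw": 0, "fingers": 0}, {"tx": -12.7, "ty": -43.6, "tz": 4.4, "yaw": 0, "fingers": 0}, {"tx": -12.7, "ty": -43.6, "tz": 4.4, "yaw": 0, "fingers": 0}, {"tx": -12.7, "ty": -43.6, "tz": 4.4, "yaw": 0, "fingers": 0}, {"tx": -12.7, "ty": -43.6, "tz": 4.4, "yaw": 0, "fingers": 0}, {"tx": -12.7, "ty": -43.6, "tz": 4.4, "yaw": 0, "fingers": 0}], "newtons": 30}}

```text
time_s: 7.25
ee_pos: [0.5686, 0.0792, 0.2918]
orientation: [0.665, 0.568, 0.41, -0.259]
ft_force: [0.1, -0.6, 0.7]
grip_width: 0.0855
```

```bash
cat > go.py <<'E'
from h import *
import sys
np.set_printoptions(precision=1,suppress=True)
V=(.6402,.0833,.2579)
def s2w(p):
    c,s=np.cos(V[2]),np.sin(V[2]); return np.array([V[0]+c*p[0]-s*p[1],V[1]+s*p[0]+c*p[1],p[2]])
def pull(q,r=.206):
    e=np.radians(32)+q; return s2w([-r*np.cos(e),0,.05+r*np.sin(e)])
def pose():
    s=bot.sense(); q=np.array(s["orientation"]); return np.array(s["ee_pos"]),R.from_quat(q[[1,2,3,0]]).as_matrix(),s
def delta(g,M=None,p=None):  # tool-frame mm to bring grasp point to world g
    P,M0,_=pose(); return M0.T@(np.array(g)-(P-.008*M0[:,0]))*1000
E
python3 st.py; python3 -c "
from go import *
print('to pull',delta(pull(.147)))"
```

```text
7.25 [0.569 0.079 0.292] j [-0.015 -0.393  2.103  0.167  0.878  1.227] F [ 0.097 -0.593  0.712] w 0.08549563135220636
axes x,y,z rows
 [[ 0.529  0.12  -0.84 ]
 [ 0.811  0.221  0.542]
 [ 0.251 -0.968  0.019]]  lean deg 32.852545273912995 lean az 0.22395356757897913
to pull [  52.2 -131.5   12.6]
```

Emit:
{"fn": "servo_tool", "kwargs": {"moves": [{"tx": -12, "ty": -44, "tz": 4.2, "yaw": 0, "fingers": 0}, {"tx": -12, "ty": -44, "tz": 4.2, "yaw": 0, "fingers": 0}, {"tx": -12, "ty": -43.5, "tz": 4.2, "yaw": 0, "fingers": 0}, {"tx": 15, "ty": 0, "tz": 0, "yaw": 0, "fingers": 0}, {"tx": 25, "ty": 0, "tz": 0, "yaw": 0, "fingers": 0}, {"tx": 25, "ty": 0, "tz": 0, "yaw": 0, "fingers": 0}, {"tx": 13, "ty": 0, "tz": 0, "yaw": 0, "fingers": 0}, {"tx": 10, "ty": 0, "tz": 0, "yaw": 0, "fingers": 0}, {"tx": 0, "ty": 0, "tz": 0, "yaw": 0, "fingers": 0}, {"tx": 0, "ty": 0, "tz": 0, "yaw": 0, "fingers": 0}]}}

```text
time_s: 8.25
ee_pos: [0.4941, 0.0446, 0.1776]
orientation: [0.665, 0.568, 0.411, -0.26]
ft_force: [0.1, 0.8, -0.2]
grip_width: 0.0855
```

```bash
python3 st.py; python3 -c "
from go import *
print('to pull',delta(pull(.147)))
im=bot.camera('wrist');cv2.imwrite('pics/w1.png',im)"
```

```text
8.25 [0.494 0.045 0.178] j [-0.116 -0.52   2.38   0.267  0.753  1.05 ] F [ 0.08   0.792 -0.214] w 0.08550172998602541
axes x,y,z rows
 [[ 0.528  0.12  -0.841]
 [ 0.812  0.221  0.541]
 [ 0.251 -0.968  0.019]]  lean deg 32.771768113156796 lean az 0.22433497586469275
to pull [-0.2 -1.6  0. ]
```

View pics/w1.png

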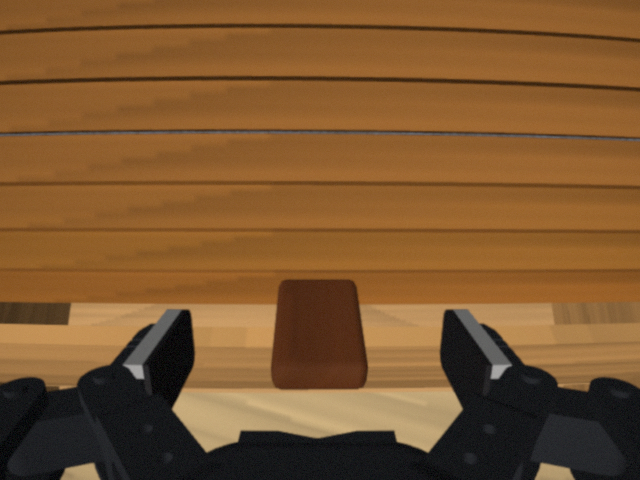

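```bash
python3 -c "
from go import *
P,M,_=pose()
qs=[.147,.157,.18,.21,.25,.29]+list(np.linspace(.29,.96,16)[1:])
for a,b in zip(qs[:-1],qs[1:]): print(round(b,3),M.T@(pull(b)-pull(a))*1000)"
```

```text
0.157 [-0.6  2.   0. ]
0.18 [-1.3  4.6  0.1]
0.21 [-1.5  6.   0.1]
0.25 [-1.7  8.1  0.1]
0.29 [-1.4  8.1  0.1]
0.335 [-1.2  9.1  0.1]
0.379 [-0.8  9.2  0.1]
0.424 [-0.4  9.2  0.1]
0.469 [0.1 9.2 0.1]
0.513 [0.5 9.2 0.1]
0.558 [0.9 9.2 0. ]
0.603 [1.3 9.1 0. ]
0.647 [1.7 9.  0. ]
0.692 [2.1 9.  0. ]
0.737 [2.5 8.9 0. ]
0.781 [2.9 8.7 0. ]
0.826 [ 3.3  8.6 -0. ]
0.871 [ 3.7  8.4 -0. ]
0.915 [ 4.   8.3 -0. ]
0.96 [ 4.4  8.1 -0. ]
```

Emit:
{"fn": "servo_tool", "kwargs": {"moves": [{"tx": 0, "ty": 0, "tz": 0, "yaw": 0, "fingers": 1}, {"tx": 0, "ty": 0, "tz": 0, "yaw": 0, "fingers": 1}, {"tx": 0, "ty": 0, "tz": 0, "yaw": 0, "fingers": 1}, {"tx": 0, "ty": 0, "tz": 0, "yaw": 0, "fingers": 1}, {"tx": 0, "ty": 0, "tz": 0, "yaw": 0, "fingers": 1}, {"tx": -0.6, "ty": 2, "tz": 0, "yaw": 0, "fingers": 1}, {"tx": -1.3, "ty": 4.6, "tz": 0, "yaw": 0, "fingers": 1}, {"tx": -1.5, "ty": 6, "tz": 0, "yaw": 0, "fingers": 1}, {"tx": -1.7, "ty": 8.1, "tz": 0, "yaw": 0, "fingers": 1}, {"tx": -1.4, "ty": 8.1, "tz": 0, "yaw": 0, "fingers": 1}], "newtons": 30}}

```text
time_s: 9.3
ee_pos: [0.5126, 0.049, 0.1964]
orientation: [0.664, 0.566, 0.412, -0.262]
ft_force: [-3.3, -9.2, -0.9]
grip_width: 0.0292
```

```bash
python3 st.py; python3 -c "
from go import *
print('to pull',delta(pull(.29)))"
```

```text
9.3 [0.513 0.049 0.196] j [-0.096 -0.479  2.321  0.242  0.772  1.087] F [-3.331 -9.214 -0.905] w 0.02919428545340434
axes x,y,z rows
 [[ 0.523  0.118 -0.844]
 [ 0.815  0.223  0.536]
 [ 0.251 -0.968  0.021]]  lean deg 32.41213097690039 lean az 0.22166336447773038
to pull [-1.1  0.9 -0.4]
```

Emit:
{"fn": "servo_tool", "kwargs": {"moves": [{"tx": -1.2, "ty": 9.1, "tz": 0, "yaw": 0, "fingers": 1}, {"tx": -0.8, "ty": 9.2, "tz": 0, "yaw": 0, "fingers": 1}, {"tx": -0.4, "ty": 9.2, "tz": 0, "yaw": 0, "fingers": 1}, {"tx": 0.1, "ty": 9.2, "tz": 0, "yaw": 0, "fingers": 1}, {"tx": 0.5, "ty": 9.2, "tz": 0, "yaw": 0, "fingers": 1}, {"tx": 0.9, "ty": 9.2, "tz": 0, "yaw": 0, "fingers": 1}, {"tx": 1.3, "ty": 9.1, "tz": 0, "yaw": 0, "fingers": 1}, {"tx": 1.7, "ty": 9, "tz": 0, "yaw": 0, "fingers": 1}, {"tx": 2.1, "ty": 9, "tz": 0, "yaw": 0, "fingers": 1}, {"tx": 2.5, "ty": 8.9, "tz": 0, "yaw": 0, "fingers": 1}]}}

```text
time_s: 10.3
ee_pos: [0.5914, 0.0697, 0.2411]
orientation: [0.665, 0.567, 0.411, -0.262]
ft_force: [-2.2, -9.1, 1.0]
grip_width: 0.0299
```

```bash
python3 st.py; python3 -c "
from go import *
print('to pull',delta(pull(.737)),delta(pull(.965)))"
```

```text
10.3 [0.591 0.07  0.241] j [-0.033 -0.299  2.117  0.194  0.778  1.179] F [-2.243 -9.116  0.977] w 0.02985798504425998
axes x,y,z rows
 [[ 0.526  0.118 -0.843]
 [ 0.813  0.221  0.538]
 [ 0.25  -0.968  0.021]]  lean deg 32.5914475554403 lean az 0.22024655475588512
to pull [-0.9 -0.6 -0.6] [17.6 42.4 -0.7]
```

Emit:
{"fn": "servo_tool", "kwargs": {"moves": [{"tx": 2.9, "ty": 8.7, "tz": 0, "yaw": 0, "fingers": 1}, {"tx": 3.3, "ty": 8.6, "tz": 0, "yaw": 0, "fingers": 1}, {"tx": 3.7, "ty": 8.4, "tz": 0, "yaw": 0, "fingers": 1}, {"tx": 4.0, "ty": 8.3, "tz": 0, "yaw": 0, "fingers": 1}, {"tx": 3.4, "ty": 7, "tz": 0, "yaw": 0, "fingers": 1}, {"tx": 2, "ty": 3, "tz": 0, "yaw": 0, "fingers": 1}, {"tx": 0, "ty": 0, "tz": 0, "yaw": 0, "fingers": 1}, {"tx": 0, "ty": 0, "tz": 0, "yaw": 0, "fingers": 1}, {"tx": 0, "ty": 0, "tz": 0, "yaw": 0, "fingers": 0}, {"tx": 0, "ty": 0, "tz": 0, "yaw": 0, "fingers": 0}]}}

```text
time_s: 11.3
ee_pos: [0.6372, 0.0832, 0.2488]
orientation: [0.664, 0.567, 0.411, -0.26]
ft_force: [0.1, 0.1, 0.6]
grip_width: 0.0579
```

```bash
python3 st.py; python3 -c "
from go import *
print('to pull',delta(pull(.95)))"
```

```text
11.3 [0.637 0.083 0.249] j [-0.005 -0.188  2.015  0.179  0.764  1.213] F [0.1   0.126 0.552] w 0.05786843420999819
axes x,y,z rows
 [[ 0.526  0.121 -0.842]
 [ 0.812  0.22   0.54 ]
 [ 0.251 -0.968  0.018]]  lean deg 32.68957326238451 lean az 0.22526918766891696
to pull [-3.1 -4.6  0.8]
```

Emit:
{"fn": "servo_tool", "kwargs": {"moves": [{"tx": -20, "ty": 0, "tz": 0, "yaw": 0, "fingers": 0}, {"tx": -40, "ty": 0, "tz": 0, "yaw": 0, "fingers": 0}, {"tx": -30, "ty": 0, "tz": 30, "yaw": 0, "fingers": 0}, {"tx": 0, "ty": 0, "tz": 48, "yaw": 0, "fingers": 0}, {"tx": 0, "ty": 0, "tz": 48, "yaw": 0, "fingers": 0}, {"tx": 0, "ty": 0, "tz": 48, "yaw": 0, "fingers": 0}, {"tx": 0, "ty": 0, "tz": 48, "yaw": 0, "fingers": 0}, {"tx": 0, "ty": 0, "tz": 48, "yaw": 0, "fingers": 0}, {"tx": 0, "ty": -20, "tz": 40, "yaw": 0, "fingers": 0}, {"tx": 0, "ty": -30, "tz": 20, "yaw": 0, "fingers": 0}]}}

```text
time_s: 12.3
ee_pos: [0.6328, -0.2613, 0.3046]
orientation: [0.665, 0.567, 0.41, -0.26]
ft_force: [0.0, -0.6, -0.8]
grip_width: 0.0852
```

```bash
cat > d.py <<'E'
from fit import *
from go import delta
np.set_printoptions(precision=4,suppress=True)
import subprocess; subprocess.run(["python3","st.py"])
print("to above",delta([.5535,-.314,.19]),"to grasp",delta([.5535,-.314,.05]))
for n in("scene","top"):
    im=bot.camera(n); cv2.imwrite(f"pics/{n}1.png",im); C=cal(n)
    for t in ("tray","tin"):
        for r in bot.silhouettes(t,n)[:2]: print(n,t,np.round(r["pixel"]),round(r["confidence"],2),r["mask"].sum(),onz(C,r["pixel"],.02 if t=="tray" else .05))
a,b=[cv2.imread(f"pics/{n}1.png") for n in("scene","top")]
cv2.imwrite("pics/open.png",np.hstack([a[110:410,85:395],b[100:400,50:370]]))
E
python3 d.py
```

```text
12.3 [ 0.633 -0.261  0.305] j [-0.629 -0.057  1.802  0.488  1.05   0.511] F [ 0.014 -0.591 -0.768] w 0.08524817126880159
axes x,y,z rows
 [[ 0.529  0.118 -0.84 ]
 [ 0.811  0.221  0.541]
 [ 0.249 -0.968  0.021]]  lean deg 32.81053030200855 lean az 0.22030331811257614
this script no longer has the robotException ignored in: <_io.TextIOWrapper mode='rw' encoding='UTF-8'>
Traceback (most recent call last):
BrokenPipeError: [Errno 32] Broken pipe
```

```bash
sed -i '/subprocess/d' d.py; python3 d.py
```

```text
to above [  56.1736 -137.9994   28.9059] to grasp [ 173.839  -213.8057   26.0304]
scene tray [216. 290.] 0.95 2325 [0.5976 0.143  0.02  ]
scene tray [429. 251.] 0.16 334 [ 0.5437 -0.3064  0.02  ]
scene tin [273. 250.] 0.65 1183 [0.6369 0.0073 0.05  ]
top tray [194. 271.] 0.66 2812 [0.6011 0.1471 0.02  ]
top tray [431. 266.] 0.48 662 [ 0.557  -0.3125  0.02  ]
top tin [262. 236.] 0.89 1261 [0.6472 0.0056 0.05  ]
```

View pics/open.png

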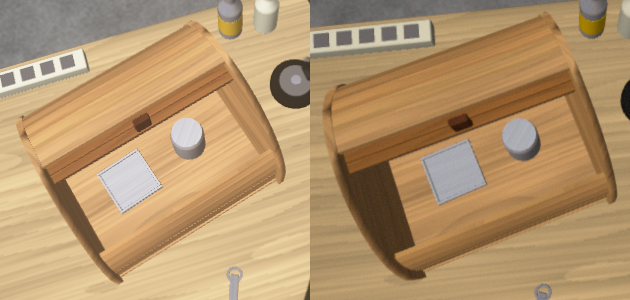

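Both pictures show the door fully up. The tray is empty on the left (crop pixels about (130,180) and (455,172)), and the tin is to its right. Next I go down over the hub and grip it.

Emit:
{"fn": "servo_tool", "kwargs": {"moves": [{"tx": 14, "ty": -34.5, "tz": 7.2, "yaw": 0, "fingers": 0}, {"tx": 14, "ty": -34.5, "tz": 7.2, "yaw": 0, "fingers": 0}, {"tx": 14, "ty": -34.5, "tz": 7.2, "yaw": 0, "fingers": 0}, {"tx": 14, "ty": -34.5, "tz": 7.2, "yaw": 0, "fingers": 0}, {"tx": 18, "ty": -11.5, "tz": -0.4, "yaw": 0, "fingers": 0}, {"tx": 25, "ty": -16, "tz": -0.6, "yaw": 0, "fingers": 0}, {"tx": 25, "ty": -16, "tz": -0.6, "yaw": 0, "fingers": 0}, {"tx": 25, "ty": -16, "tz": -0.6, "yaw": 0, "fingers": 0}, {"tx": 14, "ty": -9, "tz": -0.4, "yaw": 0, "fingers": 0}, {"tx": 0, "ty": 0, "tz": 0, "yaw": 0, "fingers": 0}]}}

```text
time_s: 13.6
ee_pos: [0.5562, -0.3073, 0.0531]
orientation: [0.663, 0.568, 0.413, -0.26]
ft_force: [-1.0, 0.4, 0.0]
grip_width: 0.0857
```

```bash
python3 st.py
cat > e.py <<'E'
from fit import *
from go import delta,s2w
np.set_printoptions(precision=4,suppress=True)
print("to grasp",delta([.5535,-.314,.05]))
cv2.imwrite("pics/w2.png",bot.camera("wrist"))
b=np.array([[x,y,z] for x in(-.05,.05) for y in(-.05,.05) for z in(.008,.02)])
print("pred tray",s2w([-.015,.075,.02]))
for n in("scene","top"):
    bot.camera(n); C=cal(n); L=[r for r in bot.silhouettes("tray",n) if r["mask"].sum()>1500]
    if not L: continue
    m=L[0]["mask"].astype(float)
    r=minimize(lambda p:cost([(m,render(C,[b],*p))]),[.607,.152,.258],method="Nelder-Mead",options=dict(initial_simplex=[[.607,.152,.258],[.6,.152,.25],[.607,.145,.26],[.607,.15,.35]],xatol=1e-4)); print(n,r.x,r.fun)
E
python3 e.py
```

```text
13.6 [ 0.556 -0.307  0.053] j [-0.783  0.144  2.056  0.727  0.76   0.035] F [-0.989  0.447  0.049] w 0.08569032084474046
axes x,y,z rows
 [[ 0.524  0.124 -0.843]
 [ 0.813  0.22   0.538]
 [ 0.252 -0.967  0.015]]  lean deg 32.584492791110215 lean az 0.2325108494410538
to grasp [ 8.4112 -5.336   5.8113]
pred tray [0.6066 0.152  0.02  ]
scene [0.7057 0.088  0.8111] 0.9409903591126382
top [0.6019 0.149  0.2928] 0.026025060545435297
```

View pics/w2.png

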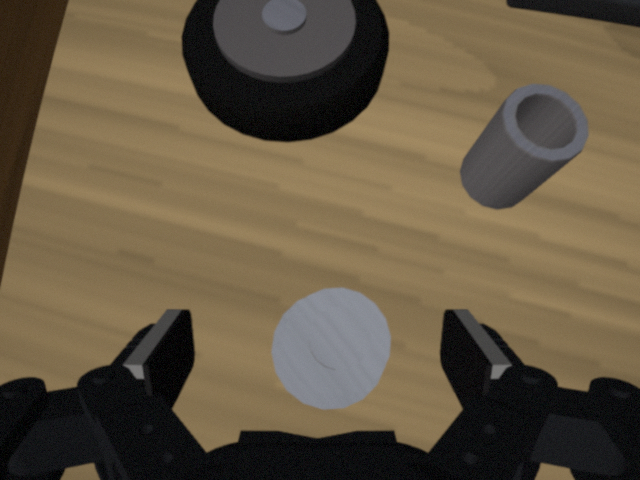

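Emit:
{"fn": "servo_tool", "kwargs": {"moves": [{"tx": 4.2, "ty": -2.7, "tz": 2.9, "yaw": 0, "fingers": 0}, {"tx": 4.2, "ty": -2.7, "tz": 2.9, "yaw": 0, "fingers": 0}, {"tx": 0, "ty": 0, "tz": 0, "yaw": 0, "fingers": 0}, {"tx": 0, "ty": 0, "tz": 0, "yaw": 0, "fingers": 1}, {"tx": 0, "ty": 0, "tz": 0, "yaw": 0, "fingers": 1}, {"tx": 0, "ty": 0, "tz": 0, "yaw": 0, "fingers": 1}, {"tx": 0, "ty": 0, "tz": 0, "yaw": 0, "fingers": 1}, {"tx": 0, "ty": 0, "tz": 0, "yaw": 0, "fingers": 1}, {"tx": 0, "ty": 0, "tz": 0, "yaw": 0, "fingers": 1}, {"tx": 0, "ty": 0, "tz": 0, "yaw": 0, "fingers": 1}], "newtons": 40}}

```text
time_s: 14.85
ee_pos: [0.5583, -0.315, 0.046]
orientation: [0.664, 0.568, 0.411, -0.26]
ft_force: [-2.2, 2.5, 4.5]
grip_width: 0.0332
```

```bash
python3 st.py; python3 -c "
from go import *
print(delta([.5535,-.314,.05]))
P,M,_=pose()
for w in ([0,0,60],[0,0,280],[-100,0,0],[0,100,0]): print(w,M.T@np.array(w))
"
```

```text
14.85 [ 0.558 -0.315  0.046] j [-0.791  0.168  2.045  0.74   0.75   0.013] F [-2.159  2.457  4.534] w 0.03316470365321984
axes x,y,z rows
 [[ 0.527  0.121 -0.841]
 [ 0.812  0.22   0.541]
 [ 0.251 -0.968  0.018]]  lean deg 32.740862368193326 lean az 0.22593120027216115
[ 2.2 -1.5 -2.1]
[0, 0, 60] [-50.5  32.4   1.1]
[0, 0, 280] [-235.5  151.4    5. ]
[-100, 0, 0] [-52.7 -81.2 -25.1]
[0, 100, 0] [ 12.1  22.  -96.8]
```

Emit:
{"fn": "servo_tool", "kwargs": {"moves": [{"tx": -12, "ty": 7.7, "tz": 0.3, "yaw": 0, "fingers": 1}, {"tx": -30, "ty": 19.3, "tz": 0.6, "yaw": 0, "fingers": 1}, {"tx": -36, "ty": 23.1, "tz": 0.8, "yaw": 0, "fingers": 1}, {"tx": -36, "ty": 23.1, "tz": 0.8, "yaw": 0, "fingers": 1}, {"tx": -36, "ty": 23.1, "tz": 0.8, "yaw": 0, "fingers": 1}, {"tx": -36, "ty": 23.1, "tz": 0.8, "yaw": 0, "fingers": 1}, {"tx": -24, "ty": 15.4, "tz": 0.5, "yaw": 0, "fingers": 1}, {"tx": 0, "ty": 0, "tz": -20, "yaw": 0, "fingers": 1}, {"tx": 2, "ty": 5, "tz": -40, "yaw": 0, "fingers": 1}, {"tx": 2, "ty": 5, "tz": -40, "yaw": 0, "fingers": 1}]}}

```text
time_s: 15.85
ee_pos: [0.5423, -0.2153, 0.2949]
orientation: [0.664, 0.567, 0.411, -0.262]
ft_force: [0.5, 0.2, -3.3]
grip_width: 0.0333
```

```bash
python3 st.py; python3 -c "
from go import *
P,M,_=pose()
print(M.T@(np.array([.497,.124,.30])-P)*1000)
cv2.imwrite('pics/w3.png',bot.camera('wrist'))
import fit
C=cal('scene'); im=bot.camera('scene'); L=bot.recognise('hub','scene')
for r in L: print(np.round(r['pixel']),round(r['confidence'],2))
"
```

```text
15.85 [ 0.542 -0.215  0.295] j [-0.663 -0.289  2.019  0.492  1.081  0.489] F [ 0.476  0.242 -3.324] w 0.033336171588785476
axes x,y,z rows
 [[ 0.526  0.119 -0.842]
 [ 0.814  0.219  0.539]
 [ 0.249 -0.968  0.018]]  lean deg 32.60999855174896 lean az 0.22270495799936957
[  12.3   40.3 -339.7]
[406. 214.] 0.79
```

Emit:
{"fn": "servo_tool", "kwargs": {"moves": [{"tx": 1.5, "ty": 5, "tz": -42.5, "yaw": 0, "fingers": 1}, {"tx": 1.5, "ty": 5, "tz": -42.5, "yaw": 0, "fingers": 1}, {"tx": 1.5, "ty": 5, "tz": -42.5, "yaw": 0, "fingers": 1}, {"tx": 1.5, "ty": 5, "tz": -42.5, "yaw": 0, "fingers": 1}, {"tx": 1.5, "ty": 5, "tz": -42.5, "yaw": 0, "fingers": 1}, {"tx": 1.5, "ty": 5, "tz": -42.5, "yaw": 0, "fingers": 1}, {"tx": 1.5, "ty": 5, "tz": -42.5, "yaw": 0, "fingers": 1}, {"tx": 1.5, "ty": 5, "tz": -42.5, "yaw": 0, "fingers": 1}, {"tx": 0, "ty": 0, "tz": 0, "yaw": 0, "fingers": 1}, {"tx": 0, "ty": 0, "tz": 0, "yaw": 0, "fingers": 1}]}}

```text
time_s: 17.0
ee_pos: [0.4967, 0.1244, 0.3004]
orientation: [0.665, 0.567, 0.412, -0.26]
ft_force: [0.5, -0.3, -2.8]
grip_width: 0.0332
```

```bash
python3 st.py
python3 - <<'E'
from fit import *
from go import *
import numpy as np
P,M,_=pose()
for n in ("scene","top"):
    C=cal(n); im=bot.camera(n); cv2.imwrite(f"pics/{n}3.png",im)
    L=bot.silhouettes("tray",n)
    for r in L[:1]: print(n,"tray",np.round(r["pixel"]),round(r["confidence"],2),r["mask"].sum())
    # predicted hub outline: base = TCP + offsets
    q=P+[-.0048,.001,-.046]
    e=(render(C,[h+[0,0,q[2]] for h in HUB],q[0],q[1],0)>.5).astype(np.uint8); k,_=cv2.findContours(e,0,1); cv2.drawContours(im,k,-1,(0,0,255),1)
    b=np.array([[x,y,z] for x in(-.05,.05) for y in(-.05,.05) for z in(.008,.02)])
    e=(render(C,[b],.602,.1485,.275)>.5).astype(np.uint8); k,_=cv2.findContours(e,0,1); cv2.drawContours(im,k,-1,(255,0,0),1)
    cv2.imwrite(f"pics/o3{n}.png",im)
a,b=cv2.imread("pics/o3scene.png"),cv2.imread("pics/o3top.png")
w=bot.camera("wrist")
cv2.imwrite("pics/o3.png",np.hstack([a[180:400,120:380],b[160:380,70:330],cv2.resize(w,(293,220))]))
p=np.array([.602,.1485,.059])+[.0048,-.001,0]
print("final",M.T@(p-P)*1000,"pre200",M.T@(p-.2*M[:,0]-P)*1000)
E
```

```text
17.0 [0.497 0.124 0.3  ] j [ 0.107 -0.569  2.203  0.079  0.942  1.389] F [ 0.463 -0.268 -2.805] w 0.03317013625825219
axes x,y,z rows
 [[ 0.526  0.121 -0.842]
 [ 0.812  0.223  0.539]
 [ 0.253 -0.967  0.019]]  lean deg 32.66286370231239 lean az 0.22619458776442236
scene tray [211. 283.] 0.75 1355
top tray [196. 269.] 0.62 2699
final [264.  -35.6   0.9] pre200 [ 64.  -35.6   0.9]
```

View pics/o3.png

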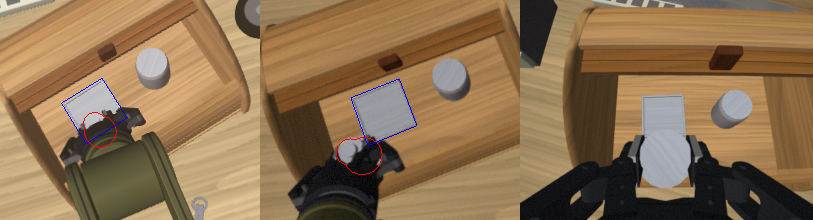

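Emit:
{"fn": "servo_tool", "kwargs": {"moves": [{"tx": 12, "ty": -18, "tz": 0.4, "yaw": 0, "fingers": 1}, {"tx": 12, "ty": -17.6, "tz": 0.5, "yaw": 0, "fingers": 1}, {"tx": 35, "ty": 0, "tz": 0, "yaw": 0, "fingers": 1}, {"tx": 35, "ty": 0, "tz": 0, "yaw": 0, "fingers": 1}, {"tx": 35, "ty": 0, "tz": 0, "yaw": 0, "fingers": 1}, {"tx": 35, "ty": 0, "tz": 0, "yaw": 0, "fingers": 1}, {"tx": 25, "ty": 0, "tz": 0, "yaw": 0, "fingers": 1}, {"tx": 20, "ty": 0, "tz": 0, "yaw": 0, "fingers": 1}, {"tx": 0, "ty": 0, "tz": 0, "yaw": 0, "fingers": 1}, {"tx": 0, "ty": 0, "tz": 0, "yaw": 0, "fingers": 1}]}}

```text
time_s: 18.25
ee_pos: [0.5785, 0.139, 0.1054]
orientation: [0.664, 0.568, 0.411, -0.261]
ft_force: [0.5, -0.2, -3.7]
grip_width: 0.033
```

```bash
python3 st.py
python3 - <<'E'
from go import *
P,M,_=pose()
p=np.array([.602,.1485,.059])+[.0048,-.001,0]
print("final",M.T@(p-P)*1000,"2mm up",M.T@(p+[0,0,.003]-P)*1000, "down1",M.T@[0,0,-1.])
w=bot.camera("wrist"); t=bot.camera("top"); cv2.imwrite("pics/o4.png",np.hstack([cv2.resize(w,(400,300)),cv2.resize(t[160:370,70:350],(400,300))]))
E
```

```text
18.25 [0.579 0.139 0.105] j [ 0.121 -0.134  2.229  0.119  0.482  1.345] F [ 0.492 -0.167 -3.713] w 0.033009688916222434
axes x,y,z rows
 [[ 0.526  0.119 -0.842]
 [ 0.813  0.219  0.539]
 [ 0.249 -0.968  0.018]]  lean deg 32.655271123493996 lean az 0.22311722032224493
final [54.9 -0.1 -2.1] 2mm up [52.4  1.5 -2. ] down1 [ 0.8 -0.5 -0. ]
```

View pics/o4.png

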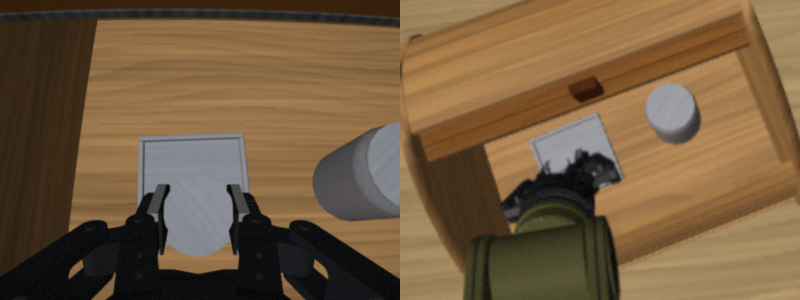

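Emit:
{"fn": "servo_tool", "kwargs": {"moves": [{"tx": 18, "ty": 2, "tz": -1, "yaw": 0, "fingers": 1}, {"tx": 14, "ty": 2, "tz": -1, "yaw": 0, "fingers": 1}, {"tx": 11, "ty": 1, "tz": 0, "yaw": 0, "fingers": 1}, {"tx": 7, "ty": 1, "tz": 0, "yaw": 0, "fingers": 1}, {"tx": 4, "ty": 0, "tz": 0, "yaw": 0, "fingers": 1}, {"tx": 0, "ty": 0, "tz": 0, "yaw": 0, "fingers": 1}, {"tx": 0, "ty": 0, "tz": 0, "yaw": 0, "fingers": 1}, {"tx": 0, "ty": 0, "tz": 0, "yaw": 0, "fingers": 1}, {"tx": 0, "ty": 0, "tz": 0, "yaw": 0, "fingers": 1}, {"tx": 0, "ty": 0, "tz": 0, "yaw": 0, "fingers": 1}]}}

```text
time_s: 19.35
ee_pos: [0.6112, 0.1499, 0.0637]
orientation: [0.665, 0.567, 0.411, -0.26]
ft_force: [-0.2, -0.8, -3.0]
grip_width: 0.0328
```

```bash
python3 st.py
python3 - <<'E'
from go import *
P,M,_=pose()
p=np.array([.602,.1485,.059])+[.0048,-.001,0]
print("final",M.T@(p-P)*1000,(p-P)*1000)
E
```

```text
19.35 [0.611 0.15  0.064] j [0.135 0.017 2.171 0.129 0.387 1.341] F [-0.178 -0.828 -2.99 ] w 0.03276781705863031
axes x,y,z rows
 [[ 0.527  0.121 -0.841]
 [ 0.812  0.221  0.54 ]
 [ 0.251 -0.968  0.018]]  lean deg 32.735797779911536 lean az 0.2248020712890908
final [ 1.3 -6.6  1.1] [-4.4 -2.4 -4.7]
```

Emit:
{"fn": "servo_tool", "kwargs": {"moves": [{"tx": 0.84, "ty": -0.54, "tz": 0, "yaw": 0, "fingers": 1}, {"tx": 0.84, "ty": -0.54, "tz": 0, "yaw": 0, "fingers": 1}, {"tx": 0.84, "ty": -0.54, "tz": 0, "yaw": 0, "fingers": 1}, {"tx": 0.42, "ty": -0.27, "tz": 0, "yaw": 0, "fingers": 1}, {"tx": 0.42, "ty": -0.27, "tz": 0, "yaw": 0, "fingers": 1}, {"tx": 0.42, "ty": -0.27, "tz": 0, "yaw": 0, "fingers": 1}, {"tx": 0, "ty": 0, "tz": 0, "yaw": 0, "fingers": 1}, {"tx": 0, "ty": 0, "tz": 0, "yaw": 0, "fingers": 1}, {"tx": 0, "ty": 0, "tz": 0, "yaw": 0, "fingers": 1}, {"tx": 0, "ty": 0, "tz": 0, "yaw": 0, "fingers": 1}]}}

```text
time_s: 20.35
ee_pos: [0.6113, 0.1498, 0.0591]
orientation: [0.664, 0.568, 0.411, -0.26]
ft_force: [0.7, 0.0, -1.9]
grip_width: 0.033
```

Emit:
{"fn": "servo_tool", "kwargs": {"moves": [{"tx": 0.34, "ty": -0.22, "tz": 0, "yaw": 0, "fingers": 1}, {"tx": 0.34, "ty": -0.22, "tz": 0, "yaw": 0, "fingers": 1}, {"tx": 0.34, "ty": -0.22, "tz": 0, "yaw": 0, "fingers": 1}, {"tx": 0, "ty": 0, "tz": 0, "yaw": 0, "fingers": 1}, {"tx": 0, "ty": 0, "tz": 0, "yaw": 0, "fingers": 1}, {"tx": 0, "ty": 0, "tz": 0, "yaw": 0, "fingers": 1}, {"tx": 0, "ty": 0, "tz": 0, "yaw": 0, "fingers": 1}, {"tx": 0, "ty": 0, "tz": 0, "yaw": 0, "fingers": 1}, {"tx": 0, "ty": 0, "tz": 0, "yaw": 0, "fingers": 1}, {"tx": 0, "ty": 0, "tz": 0, "yaw": 0, "fingers": 1}]}}

```text
time_s: 21.35
ee_pos: [0.6121, 0.1499, 0.059]
orientation: [0.665, 0.568, 0.41, -0.26]
ft_force: [-4.3, -0.5, 5.9]
grip_width: 0.0329
```

Emit:
{"fn": "servo_tool", "kwargs": {"moves": [{"tx": 0, "ty": 0, "tz": 0, "yaw": 0, "fingers": 0.4}, {"tx": 0, "ty": 0, "tz": 0, "yaw": 0, "fingers": 0.3}, {"tx": 0, "ty": 0, "tz": 0, "yaw": 0, "fingers": 0}, {"tx": 0, "ty": 0, "tz": 0, "yaw": 0, "fingers": 0}, {"tx": 0, "ty": 0, "tz": 0, "yaw": 0, "fingers": 0}, {"tx": -10, "ty": 0, "tz": 0, "yaw": 0, "fingers": 0}, {"tx": -20, "ty": 0, "tz": 0, "yaw": 0, "fingers": 0}, {"tx": -30, "ty": 0, "tz": 0, "yaw": 0, "fingers": 0}, {"tx": -35, "ty": 0, "tz": 0, "yaw": 0, "fingers": 0}, {"tx": -35, "ty": 0, "tz": 0, "yaw": 0, "fingers": 0}]}}

```text
time_s: 22.35
ee_pos: [0.5415, 0.1339, 0.1681]
orientation: [0.664, 0.567, 0.411, -0.26]
ft_force: [0.7, -0.0, -0.1]
grip_width: 0.0853
```

```bash
python3 st.py
python3 - <<'E'
from go import *
P,M,_=pose()
w=bot.camera("wrist"); t=bot.camera("top"); cv2.imwrite("pics/o5.png",np.hstack([cv2.resize(w,(400,300)),cv2.resize(t[160:370,70:350],(400,300))]))
g=pull(.95)
print("pull",delta(g),"pre70",delta(g-.07*M[:,0]))
E
```

```text
22.35 [0.542 0.134 0.168] j [ 0.119 -0.326  2.266  0.096  0.635  1.37 ] F [ 0.684 -0.001 -0.092] w 0.08528421336528226
axes x,y,z rows
 [[ 0.527  0.12  -0.842]
 [ 0.812  0.221  0.54 ]
 [ 0.251 -0.968  0.018]]  lean deg 32.69210274222594 lean az 0.22475786913725845
pull [-22.1 100.7  75.1] pre70 [-92.1 101.5  75.2]
```

View pics/o5.png

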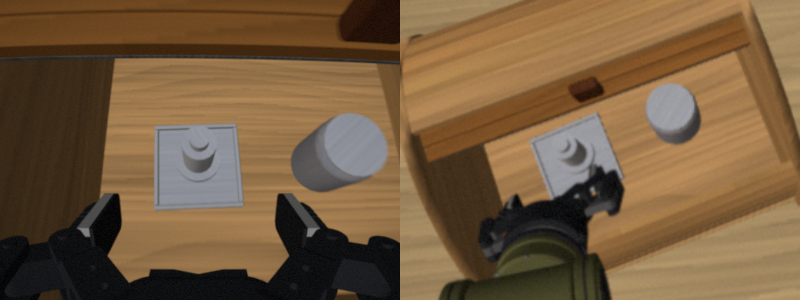

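Emit:
{"fn": "servo_tool", "kwargs": {"moves": [{"tx": -40, "ty": 0, "tz": 0, "yaw": 0, "fingers": 0}, {"tx": -40, "ty": 0, "tz": 0, "yaw": 0, "fingers": 0}, {"tx": -40, "ty": 0, "tz": 0, "yaw": 0, "fingers": 0}, {"tx": -30, "ty": 0, "tz": 0, "yaw": 0, "fingers": 0}, {"tx": 0, "ty": 34, "tz": 25, "yaw": 0, "fingers": 0}, {"tx": 0, "ty": 34, "tz": 25, "yaw": 0, "fingers": 0}, {"tx": 0, "ty": 33, "tz": 25, "yaw": 0, "fingers": 0}, {"tx": 20, "ty": 0, "tz": 0, "yaw": 0, "fingers": 0}, {"tx": 30, "ty": 0, "tz": 0, "yaw": 0, "fingers": 0}, {"tx": 20, "ty": 0, "tz": 0, "yaw": 0, "fingers": 0}]}}

```text
time_s: 23.45
ee_pos: [0.6015, 0.0739, 0.2877]
orientation: [0.664, 0.567, 0.412, -0.261]
ft_force: [0.2, 1.1, -0.4]
grip_width: 0.0855
```

```bash
python3 st.py
python3 - <<'E'
from go import *
P,M,_=pose()
print("pull",delta(pull(.95)))
qs=[.95,.94,.92]+list(np.linspace(.92,-.01,22)[1:])
for a,b in zip(qs[:-1],qs[1:]): print(round(b,3),M.T@(pull(b)-pull(a))*1000)
E
```

```text
23.45 [0.602 0.074 0.288] j [-0.025 -0.305  2.043  0.177  0.857  1.209] F [ 0.243  1.139 -0.366] w 0.08551471727156852
axes x,y,z rows
 [[ 0.524  0.12  -0.843]
 [ 0.814  0.22   0.538]
 [ 0.25  -0.968  0.018]]  lean deg 32.55180880183716 lean az 0.22511640152485465
pull [49.6  5.5  0.1]
0.94 [-1.  -1.8  0. ]
0.92 [-1.9 -3.6  0. ]
0.876 [-4.  -8.2  0. ]
0.831 [-3.6 -8.4  0. ]
0.787 [-3.3 -8.5  0. ]
0.743 [-2.9 -8.7  0. ]
0.699 [-2.5 -8.8 -0. ]
0.654 [-2.1 -8.9 -0. ]
0.61 [-1.7 -9.  -0. ]
0.566 [-1.3 -9.  -0. ]
0.521 [-0.9 -9.1 -0. ]
0.477 [-0.5 -9.1 -0. ]
0.433 [-0.1 -9.1 -0. ]
0.389 [ 0.3 -9.1 -0.1]
0.344 [ 0.7 -9.1 -0.1]
0.3 [ 1.1 -9.1 -0.1]
0.256 [ 1.5 -9.  -0.1]
0.211 [ 1.9 -8.9 -0.1]
0.167 [ 2.3 -8.8 -0.1]
0.123 [ 2.7 -8.7 -0.1]
0.079 [ 3.1 -8.6 -0.1]
0.034 [ 3.5 -8.4 -0.1]
-0.01 [ 3.8 -8.3 -0.1]
```

Emit:
{"fn": "servo_tool", "kwargs": {"moves": [{"tx": 15, "ty": 3, "tz": 0, "yaw": 0, "fingers": 0}, {"tx": 17, "ty": 3, "tz": 0, "yaw": 0, "fingers": 0}, {"tx": 10, "ty": 0, "tz": 0, "yaw": 0, "fingers": 0}, {"tx": 6, "ty": 0, "tz": 0, "yaw": 0, "fingers": 0}, {"tx": 0, "ty": 0, "tz": 0, "yaw": 0, "fingers": 1}, {"tx": 0, "ty": 0, "tz": 0, "yaw": 0, "fingers": 1}, {"tx": 0, "ty": 0, "tz": 0, "yaw": 0, "fingers": 1}, {"tx": 0, "ty": 0, "tz": 0, "yaw": 0, "fingers": 1}, {"tx": 0, "ty": 0, "tz": 0, "yaw": 0, "fingers": 1}, {"tx": 0, "ty": 0, "tz": 0, "yaw": 0, "fingers": 1}], "newtons": 30}}

```text
time_s: 24.45
ee_pos: [0.6321, 0.0804, 0.2545]
orientation: [0.665, 0.568, 0.41, -0.26]
ft_force: [1.0, -5.0, 2.2]
grip_width: 0.0295
```

Emit:
{"fn": "servo_tool", "kwargs": {"moves": [{"tx": -1, "ty": -1.8, "tz": 0, "yaw": 0, "fingers": 1}, {"tx": -1.9, "ty": -3.6, "tz": 0, "yaw": 0, "fingers": 1}, {"tx": -4, "ty": -8.2, "tz": 0, "yaw": 0, "fingers": 1}, {"tx": -3.6, "ty": -8.4, "tz": 0, "yaw": 0, "fingers": 1}, {"tx": -3.3, "ty": -8.5, "tz": 0, "yaw": 0, "fingers": 1}, {"tx": -2.9, "ty": -8.7, "tz": 0, "yaw": 0, "fingers": 1}, {"tx": -2.5, "ty": -8.8, "tz": 0, "yaw": 0, "fingers": 1}, {"tx": -2.1, "ty": -8.9, "tz": 0, "yaw": 0, "fingers": 1}, {"tx": -1.7, "ty": -9, "tz": 0, "yaw": 0, "fingers": 1}, {"tx": -1.3, "ty": -9, "tz": 0, "yaw": 0, "fingers": 1}]}}

```text
time_s: 25.45
ee_pos: [0.5594, 0.0613, 0.2358]
orientation: [0.666, 0.569, 0.408, -0.259]
ft_force: [5.2, -2.0, 1.1]
grip_width: 0.0294
```

```bash
python3 st.py
python3 - <<'E'
from go import *
for q in (.6,.566,.53): print("pull",delta(pull(q)))
E
```

```text
25.45 [0.559 0.061 0.236] j [-0.057 -0.385  2.193  0.214  0.785  1.147] F [ 5.25  -1.954  1.126] w 0.029441369025469222
axes x,y,z rows
 [[ 0.533  0.12  -0.838]
 [ 0.809  0.219  0.546]
 [ 0.249 -0.968  0.02 ]]  lean deg 33.1011438847447 lean az 0.22115780048291245
pull [ 6.1  2.6 -0.6]
pull [ 5.1 -4.3 -0.6]
pull [  4.3 -11.7  -0.6]
```

Emit:
{"fn": "servo_tool", "kwargs": {"moves": [{"tx": -0.4, "ty": -9.3, "tz": 0, "yaw": 0, "fingers": 1}, {"tx": 0, "ty": -9.3, "tz": 0, "yaw": 0, "fingers": 1}, {"tx": 0.4, "ty": -9.3, "tz": 0, "yaw": 0, "fingers": 1}, {"tx": 0.8, "ty": -9.3, "tz": 0, "yaw": 0, "fingers": 1}, {"tx": 1.2, "ty": -9.3, "tz": 0, "yaw": 0, "fingers": 1}, {"tx": 1.6, "ty": -9.3, "tz": 0, "yaw": 0, "fingers": 1}, {"tx": 2, "ty": -9.2, "tz": 0, "yaw": 0, "fingers": 1}, {"tx": 2.4, "ty": -9.1, "tz": 0, "yaw": 0, "fingers": 1}, {"tx": 2.8, "ty": -9, "tz": 0, "yaw": 0, "fingers": 1}, {"tx": 3, "ty": -8.7, "tz": 0, "yaw": 0, "fingers": 1}]}}

```text
time_s: 26.45
ee_pos: [0.4923, 0.0435, 0.1776]
orientation: [0.666, 0.568, 0.409, -0.258]
ft_force: [-17.1, -2.1, 20.3]
grip_width: 0.0291
```

```bash
python3 st.py
python3 - <<'E'
from go import *
for q in (.15,.123,0,-.02): print(q,delta(pull(q)))
E
```

```text
26.45 [0.492 0.044 0.178] j [-0.121 -0.529  2.388  0.274  0.752  1.04 ] F [-17.138  -2.122  20.269] w 0.02912425334848026
axes x,y,z rows
 [[ 0.533  0.122 -0.838]
 [ 0.808  0.221  0.546]
 [ 0.252 -0.968  0.02 ]]  lean deg 33.10939438522817 lean az 0.22460930193291193
0.15 [ 0.8  0.8 -0.6]
0.123 [ 2.4 -4.5 -0.7]
0 [ 11.7 -28.1  -1. ]
-0.02 [ 13.4 -31.8  -1.1]
```

Emit:
{"fn": "servo_tool", "kwargs": {"moves": [{"tx": -2, "ty": -0.5, "tz": 0, "yaw": 0, "fingers": 1}, {"tx": -1.5, "ty": -1, "tz": 0, "yaw": 0, "fingers": 1}, {"tx": 1.8, "ty": -6, "tz": 0, "yaw": 0, "fingers": 1}, {"tx": 2.2, "ty": -6, "tz": 0, "yaw": 0, "fingers": 1}, {"tx": 2.4, "ty": -6, "tz": 0, "yaw": 0, "fingers": 1}, {"tx": 2.6, "ty": -6, "tz": 0, "yaw": 0, "fingers": 1}, {"tx": 1.5, "ty": -3, "tz": 0, "yaw": 0, "fingers": 1}, {"tx": 0, "ty": 0, "tz": 0, "yaw": 0, "fingers": 1}, {"tx": 0, "ty": 0, "tz": 0, "yaw": 0, "fingers": 1}, {"tx": 0, "ty": 0, "tz": 0, "yaw": 0, "fingers": 1}]}}

```text
time_s: 27.45
ee_pos: [0.4712, 0.038, 0.1506]
orientation: [0.664, 0.568, 0.411, -0.26]
ft_force: [5.7, 1.1, -1.8]
grip_width: 0.0292
```

```bash
python3 st.py
python3 - <<'E'
from go import *
for q in (.03,0,-.02): print(q,delta(pull(q)))
E
```

```text
27.45 [0.471 0.038 0.151] j [-0.144 -0.563  2.453  0.296  0.734  1.   ] F [ 5.706  1.105 -1.809] w 0.02916916055279316
axes x,y,z rows
 [[ 0.527  0.121 -0.841]
 [ 0.812  0.22   0.54 ]
 [ 0.251 -0.968  0.018]]  lean deg 32.729080561214886 lean az 0.2257381771246331
0.03 [-1.6 10.5 -0.4]
0 [ 1.   4.9 -0.5]
-0.02 [ 2.8  1.2 -0.6]
```

Emit:
{"fn": "servo_tool", "kwargs": {"moves": [{"tx": 1, "ty": -2, "tz": 0, "yaw": 0, "fingers": 1}, {"tx": 1, "ty": -2, "tz": 0, "yaw": 0, "fingers": 1}, {"tx": 1, "ty": -2, "tz": 0, "yaw": 0, "fingers": 1}, {"tx": 0, "ty": 0, "tz": 0, "yaw": 0, "fingers": 1}, {"tx": 0, "ty": 0, "tz": 0, "yaw": 0, "fingers": 1}, {"tx": 0, "ty": 0, "tz": 0, "yaw": 0, "fingers": 1}, {"tx": 0, "ty": 0, "tz": 0, "yaw": 0, "fingers": 1}, {"tx": 0, "ty": 0, "tz": 0, "yaw": 0, "fingers": 1}, {"tx": 0, "ty": 0, "tz": 0, "yaw": 0, "fingers": 1}, {"tx": 0, "ty": 0, "tz": 0, "yaw": 0, "fingers": 1}]}}

```text
time_s: 28.45
ee_pos: [0.4712, 0.038, 0.1505]
orientation: [0.666, 0.57, 0.408, -0.257]
ft_force: [4.3, 9.4, 11.4]
grip_width: 0.0291
```

Emit:
{"fn": "servo_tool", "kwargs": {"moves": [{"tx": -1, "ty": 1.5, "tz": 0, "yaw": 0, "fingers": 1}, {"tx": 0, "ty": 0, "tz": 0, "yaw": 0, "fingers": 0}, {"tx": 0, "ty": 0, "tz": 0, "yaw": 0, "fingers": 0}, {"tx": 0, "ty": 0, "tz": 0, "yaw": 0, "fingers": 0}, {"tx": 0, "ty": 0, "tz": 0, "yaw": 0, "fingers": 0}, {"tx": 0, "ty": 0, "tz": 0, "yaw": 0, "fingers": 0}, {"tx": -20, "ty": 0, "tz": 0, "yaw": 0, "fingers": 0}, {"tx": -30, "ty": 0, "tz": 0, "yaw": 0, "fingers": 0}, {"tx": -30, "ty": 0, "tz": 0, "yaw": 0, "fingers": 0}, {"tx": -30, "ty": 0, "tz": 0, "yaw": 0, "fingers": 0}]}}

```text
time_s: 29.45
ee_pos: [0.4097, 0.0237, 0.2396]
orientation: [0.664, 0.567, 0.411, -0.26]
ft_force: [0.8, -0.5, 0.8]
grip_width: 0.0854
```

Emit:
{"fn": "servo_tool", "kwargs": {"moves": [{"tx": -25, "ty": 15, "tz": 0, "yaw": 0, "fingers": 0}, {"tx": -25, "ty": 15, "tz": 0, "yaw": 0, "fingers": 0}, {"tx": 0, "ty": 0, "tz": 40, "yaw": 0, "fingers": 0}, {"tx": 0, "ty": 0, "tz": 45, "yaw": 0, "fingers": 0}, {"tx": 0, "ty": 0, "tz": 45, "yaw": 0, "fingers": 0}, {"tx": 0, "ty": 0, "tz": 45, "yaw": 0, "fingers": 0}, {"tx": 0, "ty": 0, "tz": 45, "yaw": 0, "fingers": 0}, {"tx": 0, "ty": 0, "tz": 45, "yaw": 0, "fingers": 0}, {"tx": 0, "ty": 0, "tz": 20, "yaw": 0, "fingers": 0}, {"tx": 0, "ty": 0, "tz": 0, "yaw": 0, "fingers": 0}]}}

```text
time_s: 30.45
ee_pos: [0.4801, -0.254, 0.3017]
orientation: [0.663, 0.568, 0.411, -0.262]
ft_force: [-0.8, -0.3, -0.2]
grip_width: 0.0853
```

```bash
python3 st.py
python3 - <<'E'
from fit import *
v=(.6402,.0833,.2579); o=[]
for n in ("scene","top"):
    im=bot.camera(n); C=cal(n); J={}
    for q in np.arange(-.06,.2,.01):
        r=render(C,tab(q),*v); k=r>.5; ring=cv2.dilate(k.astype(np.uint8),np.ones((7,7)))>0
        m=((im.max(2)<95)*ring).astype(float); g=im.max(2).astype(float); J[round(q,2)]=g[k].mean()-g[ring&~k].mean()
    b=min(J,key=J.get); print(n,b,round(J[b],1),round(J.get(0.0,0),1))
    c=proj(C,tab(0)[0]@np.array([[np.cos(v[2]),np.sin(v[2]),0],[-np.sin(v[2]),np.cos(v[2]),0],[0,0,1]])+[v[0],v[1],0]).mean(0).astype(int)
    k,_=cv2.findContours((render(C,tab(0),*v)>.5).astype(np.uint8),0,1); p=im.copy(); cv2.drawContours(p,k,-1,(0,0,255),1)
    o.append(cv2.resize(p[c[1]-110:c[1]+50,c[0]-130:c[0]+70],(400,320)))
cv2.imwrite("pics/end.png",np.vstack([np.hstack(o),cv2.resize(im[120:360,230:630],(800,480))])[:600])
E
```

```text
30.45 [ 0.48  -0.254  0.302] j [-0.818 -0.363  2.064  0.527  1.182  0.358] F [-0.842 -0.261 -0.188] w 0.08526119304871964
axes x,y,z rows
 [[ 0.526  0.12  -0.842]
 [ 0.814  0.217  0.539]
 [ 0.248 -0.969  0.017]]  lean deg 32.6310155134685 lean az 0.22406780806358226
scene 0.0 -59.3 -59.3
top 0.0 -56.7 -56.7
```

View pics/end.png

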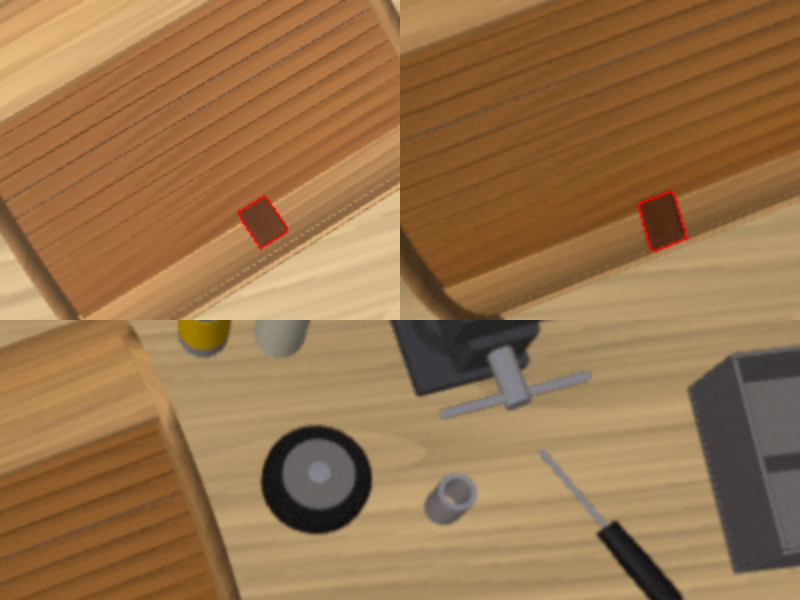

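The door reads 0.00 in both cameras, and its dark side gap is gone. The caster and sleeve stand where they were, and the arm is clear of everything, so I'm handing in.

```bash
python3 -c "
from workcell import bot
print(bot.job_done(), bot.sense()['time_s'])"
```

```text
the job is handed in; nothing more can be done
the job is handed in; nothing more can be done
```

The hub is in the tray and the door is shut again; I handed the job in at about 30.5 s of the 72 s. No verdict came back.

**How it went:** The moves can't command a tilt, so I got a 33° lean by pushing the arm past its reach limit, which the interface text allows. I then:
- gripped the door pull and rolled the door up to its stop;
- picked up the silver hub and reached in along the tool axis;
- lowered the hub until it touched the tray floor (about 9 N of support), released it and backed out;
- rolled the door down to its stop.

**Last checks:**
- **Hub and tin:** after release, the wrist and top pictures showed the hub upright inside the tray and the tin where it had been. I took no picture inside after that, because the door was shut.
- **Door:** both cameras fit the pull at 0.00 rad, and pushing on at the stop no longer moved it.
- **Bench:** the caster and sleeve looked unmoved in the final picture. The turquoise hub was outside that crop, but the gripper never handled it and I saw no sign of contact while working next to it.
- **Arm:** clear of everything, with only about 1 N of noise on the force sensor.

**Where readings disagreed or came close:**
- **Door stop:** the arm's position put the closed pull about 5 mm past the predicted stop, while the cameras said exactly 0.
- **Joint 3:** it read 0.026 at full stretch, against a listed minimum of 0.03.
- **Door force:** the highest I read while closing was about 27 N, at the gripped pull.
- **Tray fit:** one scene-camera fit failed, apparently because the arm blocked the view. I used the top camera's fit, and an overlay in both views confirmed it.

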